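# Open the latched medicine fridge for restocking

## Robot

A 6-joint arm with a two-finger parallel gripper is mounted at the origin on the work surface. World frame = base frame: x ahead of the robot, y to its left, z up, the work surface at z = 0. Lengths are in m, angles in rad, forces in N, time in s.
With the tool pointing down it reaches from about 0.275 to 0.875 m from the base axis. Payload 12.5 kg.
Tool frame: the origin (TCP) lies where the fingers leave the gripper's body, on its centre line; the fingertips stand 73 mm ahead of it and the grasp point (between the pads) lies 54 mm ahead of it (ctrl.tcp_to_tips is the distance from the TCP to the fingertips, in m); z points along the fingers, x is the direction in which the jaws open and shut, and the axes are right-handed (so a half turn about z gives the same grasp; the last joint's range is limited). The gripper opens to 85 mm and grips with 20 to 120 N. Pads are 22 mm wide; open, the fingers measure 114 mm over their backs; the gripper's body (76 mm by 85 mm) begins 54 mm behind the grasp point. The pads swing forward as they close: fully open they stand 13 mm farther back than shut.
Start: joints at [1.251, 0.351, 1.652, -0, 1.139, -0.085], TCP at [0.128, 0.535, 0.304] pointing down, gripper open.
Joint ranges: [-2.75, 2.75], [-0.79, 2.1], [0.01, 2.65], [-1.57, 4.71], [0.07, 3.14], [-2.87, 2.87]. Speed limits (rad/s): [2.22, 2.22, 2.79, 3.14, 3.14, 3.14].

## Interface

Orientations are given as a unit quaternion [w, x, y, z].
In Python, from cell import ctrl, hand, status, vision, job gives the robot as it stands. The module is installed in compiled form; this text tells all that it offers. Calls block until the motion is done:
- ctrl.movep(position, orientation): joint-space move of the TCP to a pose.
- ctrl.movel(position, feed=0.15, orientation=None, stop_force=None): straight line of the TCP; orientation=None keeps the orientation; feed is the mean speed in m/s. With stop_force (N) it stops when the force on the tool has changed by that much, and returns True; else False.
- ctrl.set_joints(angles): joint-space move.
- hand.gripper_to(opening): opening from 0.0 (shut) to 1.0 (fully open); the grip force is fixed at half the most; returns when the fingers have stopped.
- ctrl.dwell(seconds).
- ctrl.ik(position, orientation): joint angles nearest the present ones, or None.
- status.get_obs(): the state.
- vision.snapshot(name): name is "scene" or "top" or "wrist"; returns a dict with "img" (420x560x3 uint8, blue, green, red), "fovy" (degrees; the focal length in pixels is half the picture's height over the tangent of half this angle, whatever the lens; pixels are square), "cx", "cy" (the principal point, pixels), "rvec" (rotation vector, rad) and "tvec" (3), from world to camera coordinates, as OpenCV has them. Camera axes: x right, y down, z forward; pixel columns grow to the right and rows downward; lengths in m; the calibration is good to about 2 mm. The wrist camera is an equidistant fisheye: a pixel r from the principal point sees the ray r / f radians off the axis. A picture is of the moment at which its call begins. There is no depth.
A pose or a line that the arm cannot do raises ctrl.Unreachable and nothing moves.
- job.close_job(): hands the job in, once; it reports no verdict.
The state is a dict: "time_s": time; "qpos": joint angles; "qd": joint speeds; "tau": joint torques, N m; "eef_pos": TCP position; "ee_rot": TCP orientation; "force": force on the tool from outside, world axes, zero at the start; "torque": the same for the moment, N m; "finger_gap": opening from 0.0 (shut) to 1.0 (fully open).
Only numpy, scipy, OpenCV 4.12 (cv2) and the standard library are available. Lean on these libraries where they do the work, as an engineer would, in place of code of your own. Each camera call takes 0.05 s, during which the arm holds its last target.

## Task

Open the small medicine fridge on the counter ready for restocking: turn the latch knob on its roof anticlockwise until it clicks over its detent to its end stop, then draw the glass door open by its handle, on until you feel it pop over the hold-open catch of its self-closing hinge, so that it stays wide open by itself. Swing the door gently, without flinging or slamming it, and do not push or knock over any of the other things on the counter or on the fridge.

Things in the scene. Friction and masses are not known exactly. Their poses are not given: they have to be found in the camera images.
- fridge: Small white bench-top medicine fridge with a glass door: body 270 wide x 270 deep x 280 mm high. Fixed. Origin: centre of its underside, on the counter; x points to its back, y from the door's hinged edge to its free edge, z up. Door: outer face at x = -175 mm, edges at y = -135 (hinged) and +135 mm (free), underside at z = 20, top at 278 mm.
- latch_grip (a point): Wing knob of the latch on the fridge's roof: a black bar grip 48 long x 14 wide x 34 mm high (302 to 336 mm above the counter) on an upright axis. The point is on the axis at 320 mm; its x axis runs along the 48 mm length and turns with the knob. The roof is at 280 mm; the steel latch plate under the knob is 295 mm high at most and reaches 68 mm from the axis.
- latch (a joint): Turn of the latch knob, rad, anticlockwise from above positive: 0 latched, wing along the fridge's x axis (starts 0 to 0.25). Turns easily at first; from about 1.75 a sprung detent resists (up to about 0.6 N m: grip firmly), past 2.05 it clicks over and runs on to its end stop at 2.45 and stays. Let go short of that, it stays or is pushed back a little.
- keeper (a point): Steel pin, 10 mm thick, standing on the door's top edge; the point is at its tip, 298 mm above the counter. The latch plate is a hooked cam that lies in front of this pin and keeps the door shut until the knob is turned past its detent.
- door_handle (a point): Upright steel tube, 14 mm diameter, 150 mm long, at mid-height of the door on two stand-offs; its axis is 38 mm in front of the door's face (31 mm clear behind it), 30 mm in from the free edge. Point: middle of the tube, 130 mm above the counter (tube from 55 to 205 mm, stand-offs at 70 and 190 mm). Axes: the fridge's, turned with the door; x points into the door.
- door_hinge (a point): Point on the door's upright hinge axis, 150 mm above the counter; the handle's axis is 241 mm from it. Axes turn with the door.
- fridge_door (a joint): Opening of the door, rad, 0 shut, 1.75 at a hard stop; opens anticlockwise from above about door_hinge. A damped closing spring (0.3 to 0.45 N m) swings it shut if let go early. A sprung catch in the hinge holds it open: how far round differs from fridge to fridge. It resists (another 1 N m, 4 N at the handle) over about 0.3 rad up to a point somewhere from 1.1 to 1.5; past that the pull drops away and the door stays, at 1.25 to 1.6.
- roof_carton_center (a point): White medicine carton with a blue band, 60 x 120 x 45 mm, on the fridge's roof behind the latch; the point is at its centre. A bystander.
- carton_center (a point): White medicine carton with a grey band, 55 x 110 x 70 mm, on the counter; the point is at its centre. A bystander.
- amber_bottle_center (a point): Amber glass bottle, 52 mm diameter, 110 mm high, beside the fridge; the point is at its centre. A bystander.
- pill_jar_center (a point): White plastic pill jar, 58 mm diameter, 85 mm high; the point is at its centre. A bystander.
- gallipot_center (a point): Small round steel bowl, 84 mm diameter, 42 mm high; the point is at its centre. A bystander.
- stock_bin_center (a point): Blue open stock bin with cartons in it, 170 x 105 x 80 mm; the point is at its centre. A bystander.
- scanner_center (a point): Grey and black hand scanner lying flat, 130 mm long, 32 mm high; the point is at its centre. A bystander.
- clipboard_center (a point): Clipboard lying on the counter in front of the fridge, 230 x 160 mm, 14 mm high at its clip (the door passes over it); the point is at its centre. A bystander.

How it is judged:
By the outcome, as a careful person would: the job done as asked, in the order asked, and still so for the second after the job is handed in, with the robot touching nothing.
It also fails if it takes over 61 s, if anything falls off the work surface, if the arm or the gripper's body presses on something with over 40 N, if the wrist force passes 120 N, or if a joint passes its speed limit or range.

## Working session

There is one attempt and no reset: what is moved stays moved. The work goes in short steps, each a Python script; the robot and the scene stay as the last script left them, time stands still between calls to the robot, and variables do not carry over. Pictures are saved under pics/ and viewed, and the job is handed in when it is done.

```bash
mkdir -p pics
python3 - <<'E'
from cell import ctrl, hand, status, vision, job
import cv2
for n in ["scene","top","wrist"]:
    s=vision.snapshot(n); cv2.imwrite(f"pics/a_{n}.png",s["img"])
    print(n,s["fovy"],s["cx"],s["cy"],s["rvec"],s["tvec"])
o=status.get_obs(); print({k:o[k] for k in o})
E
```

```text
scene 51.06529466998725 285.9752788618647 214.59633982074394 [ 1.33192776  2.03898218 -1.01602854] [ 0.14337304 -0.14876081  1.88119929]
top 52.40784774507816 281.5580407360603 212.20927363724317 [ 2.10764208 -2.12985726  0.21151528] [0.05512307 0.5714872  1.27927188]
wrist 65.70646984690485 279.5377849796209 204.51384194064462 [-2.25096744 -1.77561094 -0.29615425] [-0.54924524 -0.04090825  0.38121474]
{'time_s': 0.15, 'qpos': array([ 1.25142050e+00,  3.51140070e-01,  1.65225011e+00,  5.04930977e-06,
        1.13908070e+00, -8.46021808e-02]), 'qd': array([-0.00105889, -0.00290714, -0.00088401, -0.00081248, -0.00139609,
        0.00085425]), 'tau': array([ 7.98638866e-04, -5.06253827e+01, -2.91501546e+01, -1.07858566e-04,
        3.37668156e-03,  2.89777290e-06]), 'eef_pos': array([0.1278628 , 0.53475082, 0.3034772 ]), 'ee_rot': array([ 2.39980711e-04,  7.85055625e-01,  6.19425114e-01, -3.67740223e-04]), 'force': array([ 0.33995347, -0.08144154,  0.33287263]), 'torque': array([-0.00216503,  0.02475319, -0.00160785]), 'finger_gap': 0.9989765425574825}
```

View pics/a_scene.png

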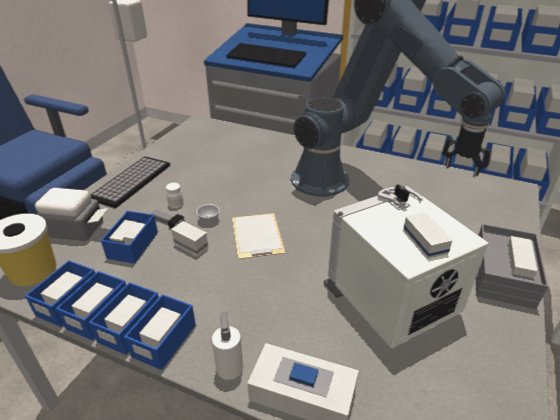

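View pics/a_top.png

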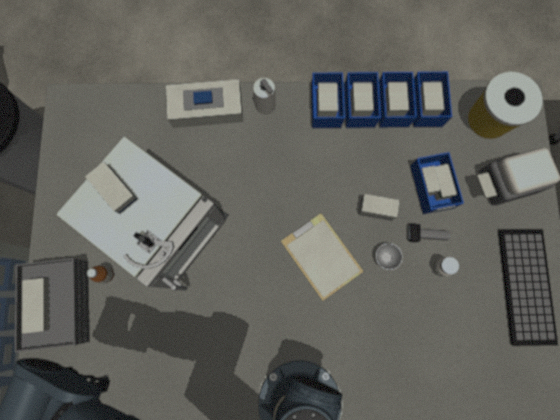

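View pics/a_wrist.png

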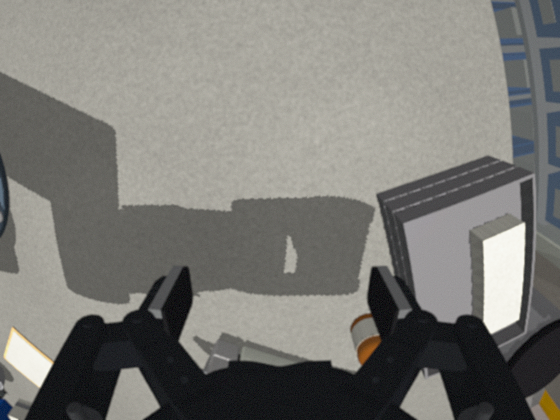

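Run:
```python
import cv2
a=cv2.imread("pics/a_top.png"); c=a[120:310,40:240]; cv2.imwrite("pics/b_top.png",cv2.resize(c,None,fx=3.1,fy=3.1,interpolation=cv2.INTER_CUBIC))
a=cv2.imread("pics/a_scene.png"); c=a[150:350,310:500]; cv2.imwrite("pics/b_scene.png",cv2.resize(c,None,fx=3,fy=3,interpolation=cv2.INTER_CUBIC))
```

```text
(no output)
```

View pics/b_top.png

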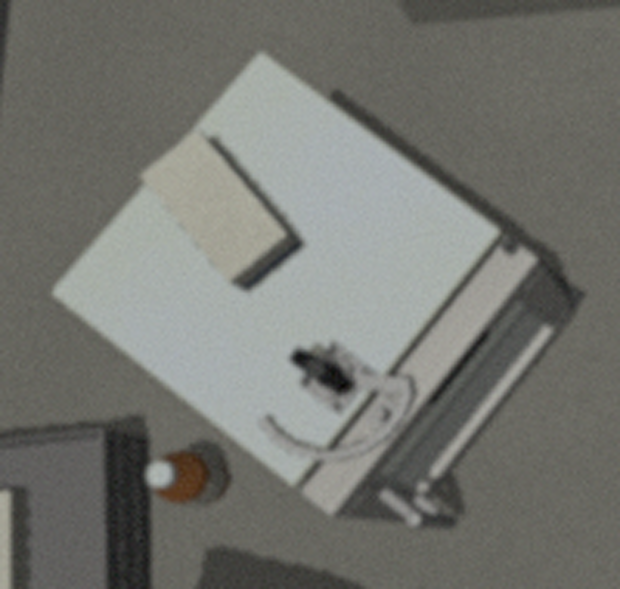

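View pics/b_scene.png

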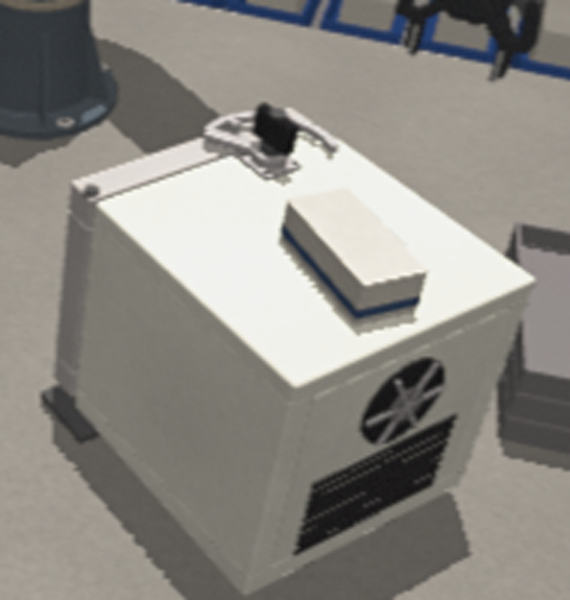

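```bash
cat > h.py <<'E'
import numpy as np, cv2
from scipy.spatial.transform import Rotation as R
def cam(s):
    f=210/np.tan(np.radians(s["fovy"])/2)
    return np.array([[f,0,s["cx"]],[0,f,s["cy"]],[0,0,1]]),R.from_rotvec(np.ravel(s["rvec"])).as_matrix(),np.ravel(s["tvec"])
def plane(s,uv,z):
    K,r,t=cam(s); uv=np.atleast_2d(uv).astype(float)
    d=(r.T@np.linalg.inv(K)@np.c_[uv,np.ones(len(uv))].T).T; o=-r.T@t
    return o+d*((z-o[2])/d[:,2])[:,None]
def proj(s,p):
    K,r,t=cam(s); q=(K@(r@np.atleast_2d(p).T+t[:,None])).T; return q[:,:2]/q[:,2:]
E
python3 - <<'E'
from h import *
from cell import vision
T=vision.snapshot("top"); S=vision.snapshot("scene")
uv=(np.array([[262,53],[53,292],[297,487],[500,232]])+0.5)/3.1+[40,120]-.5
P=plane(T,uv,.28)[:,:2]; print(P)
us=(np.array([[297,385],[533,282],[98,205]]))/3+[310,150]
PS=plane(S,us,.28)[:,:2]; print('scene bh? bf fh',PS)
for i in range(4): print(np.linalg.norm(P[i]-P[(i+1)%4]))
loc=np.array([[135,-135],[135,135],[-135,135],[-135,-135]])/1e3
c=P.mean(0); H=(loc).T@(P-c); a=np.arctan2(H[0,1]-H[1,0],H[0,0]+H[1,1])
M=np.array([[np.cos(a),-np.sin(a)],[np.sin(a),np.cos(a)]])
print("center",c,"yaw",a, "resid",P-(c+loc@M.T))
# knob
for n,s,roi in(("top",T,(120,290,225,180)),("scene",S,(180,205,390,415))):
    g=s["img"].max(2); m=np.zeros_like(g); 
    r0,r1,c0,c1=roi if n=="scene" else (220,262,125,170)
    m[r0:r1,c0:c1]=(g[r0:r1,c0:c1]<50)*255
    N,l,st,ce=cv2.connectedComponentsWithStats(m)
    k=1+st[1:,4].argmax(); print(n,st[k],ce[k])
    rect=cv2.minAreaRect(cv2.findContours((l==k).astype('uint8'),0,2)[0][0]); print(rect)
    for z in(.32,.336):
        q=plane(s,ce[k],z)[0]; print(z,q,(q[:2]-c)@M)
    if n=="top":
        b=plane(s,cv2.boxPoints(rect),.33)[:,:2]; print("box fr",(b-c)@M)
for nm,uvz in {"bottle":(((165+0,473),.11),),"clip":()}.items():
  for p,z in uvz: print(nm,plane(T,np.array(p)/3.1+[40,120],z))
tp={"bin":(437,183,.08),"carton":(380,206,.07),"gallipot":(389,256,.04),"scanner":(430,233,.03),"jar":(449,266,.085),"clipb":(321,256,.01),"dispens":(264,90,.1)}
for k,(u,v,z) in tp.items():
    q=plane(T,(u,v),z)[0]; print(k,q,(q[:2]-c)@M)
q=plane(T,np.array([[285,238],[320,214],[362,270],[325,298]]),.005);print(q)
E
```

```text
[[0.73877223 0.47096143]
 [0.52912458 0.63267273]
 [0.36543964 0.4195794 ]
 [0.57687406 0.26027787]]
scene bh? bf fh [[0.74167174 0.47397617]
 [0.53702883 0.63391373]
 [0.58405302 0.26372606]]
0.26476911001531084
0.26870341318272717
0.2647290935586677
0.2657039353781889
center [0.55255262 0.44587286] yaw 0.9175559634131547 resid [[-3.03438939e-03 -6.94570874e-05]
 [ 1.72998158e-03 -2.45412091e-03]
 [ 2.14100542e-03 -1.13542400e-03]
 [-8.36597600e-04  3.65900200e-03]]
top [143 237  10  10  51] [147.43137255 241.50980392]
((147.46151733398438, 241.3076629638672), (10.53930377960205, 6.1017022132873535), 33.6900634765625)
0.32 [0.44920231 0.38145141 0.32      ] [-0.11397075  0.04291945]
0.336 [0.44708354 0.3764319  0.336     ] [-0.11924454  0.04155133]
box fr [[-0.1045115   0.04981522]
 [-0.10300268  0.03531714]
 [-0.12949177  0.0334694 ]
 [-0.13093447  0.0479331 ]]
scene [395 185  14  16 135] [401.14814815 193.51851852]
((400.4615173339844, 193.80767822265625), (16.086305618286133, 11.926054000854492), 33.690067291259766)
0.32 [0.45932917 0.3912491  0.32      ] [-0.10003549  0.04083219]
0.336 [0.48421349 0.39372797 0.336     ] [-0.08294321  0.02257766]
bottle [[0.38738925 0.6008345  0.11      ]]
bin [ 0.65515844 -0.43638703  0.08      ] [-0.63825899 -0.61768594]
carton [ 0.58582719 -0.25694667  0.07      ] [-0.53789902 -0.45357153]
gallipot [ 0.43312554 -0.28323466  0.04      ] [-0.65158119 -0.34828517]
scanner [ 0.50536091 -0.41986851  0.03      ] [-0.71618269 -0.4886896 ]
jar [ 0.39724761 -0.44935254  0.085     ] [-0.80530375 -0.42075412]
clipb [ 0.43816205 -0.07479731  0.01      ] [-0.4829962  -0.22560429]
dispens [0.9638752  0.10138081 0.1       ] [-0.02358097 -0.53600837]
[[ 0.49764968  0.03879936  0.005     ]
 [ 0.57506556 -0.07593035  0.005     ]
 [ 0.39295843 -0.20390025  0.005     ]
 [ 0.3072526  -0.08401747  0.005     ]]
```

Run:
```python
from h import *
from cell import ctrl,vision,status
c=np.array([.5535,.4465]);a=.9176
M=np.array([[np.cos(a),-np.sin(a)],[np.sin(a),np.cos(a)]])
T=vision.snapshot("top")
for nm,p,z in [("hinge pin",(510,243),.285),("carton front corner",(290,240),.325),("carton fr2",(238,283),.325),("keeper",(388,412),.298),("handle top",(390,495),.205),("handle bot?",(418,523),.205),("lowstand",(425,490),.19),("tube top alt",(435,505),.205)]:
    q=plane(T,np.array(p)/3.1+[40,120],z)[0]; print(nm,q,(q[:2]-c)@M)
def down(yaw): # tool x at yaw, z down
    x=np.array([np.cos(yaw),np.sin(yaw),0]);z=np.array([0,0,-1.]);y=np.cross(z,x)
    q=R.from_matrix(np.c_[x,y,z]).as_quat(); return q[[3,0,1,2]]
k=np.array([.452,.382,.48])
for y in np.arange(-3.2,3.3,.4):
    j=ctrl.ik(k,down(y)); print(round(y,2),None if j is None else np.round(j,2))
```

```text
hinge pin [0.56515584 0.24978351 0.285     ] [-0.14913791 -0.12880652]
carton front corner [0.5600696  0.42030296 0.325     ] [-0.01681172 -0.02113789]
carton fr2 [0.52503305 0.46000035 0.325     ] [-0.00657892  0.03081143]
keeper [0.42292837 0.34250026 0.298     ] [-0.16194293  0.04048932]
handle top [0.36058578 0.36286656 0.205     ] [-0.18365646  0.10237556]
handle bot? [0.33640095 0.33766271 0.205     ] [-0.21836976  0.10626475]
lowstand [0.36525566 0.33627802 0.19      ] [-0.20193361  0.0825084 ]
tube top alt [0.3516059  0.32352712 0.205     ] [-0.22035501  0.08559922]
-3.2 [ 0.62  0.32  1.27 -0.    1.55 -2.46]
-2.8 [ 0.62  0.32  1.27 -0.    1.55 -2.86]
-2.4 None
-2.0 [ 0.62  0.32  1.27 -0.    1.55  2.62]
-1.6 [ 0.62  0.32  1.27 -0.    1.55  2.22]
-1.2 [ 0.62  0.32  1.27 -0.    1.55  1.82]
-0.8 [ 0.62  0.32  1.27 -0.    1.55  1.42]
-0.4 [ 0.62  0.32  1.27 -0.    1.55  1.02]
-0.0 [ 0.62  0.32  1.27 -0.    1.55  0.62]
0.4 [ 0.62  0.32  1.27 -0.    1.55  0.22]
0.8 [ 0.62  0.32  1.27 -0.    1.55 -0.18]
1.2 [ 0.62  0.32  1.27 -0.    1.55 -0.58]
1.6 [ 0.62  0.32  1.27 -0.    1.55 -0.98]
2.0 [ 0.62  0.32  1.27 -0.    1.55 -1.38]
2.4 [ 0.62  0.32  1.27 -0.    1.55 -1.78]
2.8 [ 0.62  0.32  1.27 -0.    1.55 -2.18]
3.2 [ 0.62  0.32  1.27 -0.    1.55 -2.58]
```

```bash
cat >> h.py <<'E'
def down(yaw):
    x=np.array([np.cos(yaw),np.sin(yaw),0]);z=np.array([0,0,-1.]);y=np.cross(z,x)
    q=R.from_matrix(np.c_[x,y,z]).as_quat(); return q[[3,0,1,2]]
def fplane(s,uv,z):
    K,r,t=cam(s); f=K[0,0]; d=np.atleast_2d(uv).astype(float)-[s["cx"],s["cy"]]
    rr=np.linalg.norm(d,axis=1); th=rr/f
    v=np.c_[d/np.maximum(rr,1e-9)[:,None]*np.sin(th)[:,None],np.cos(th)]
    w=v@r; o=-r.T@t
    return o+w*((z-o[2])/w[:,2])[:,None]
def fproj(s,p):
    K,r,t=cam(s); q=(r@np.atleast_2d(p).T+t[:,None]).T
    rr=np.linalg.norm(q[:,:2],axis=1); th=np.arctan2(rr,q[:,2])
    return q[:,:2]/rr[:,None]*(th*K[0,0])[:,None]+[s["cx"],s["cy"]]
E
python3 - <<'E'
from h import *
from cell import ctrl,vision,status
s=vision.snapshot("wrist"); K,r,t=cam(s); o=status.get_obs()
q=o["ee_rot"]; Rt=R.from_quat(q[[1,2,3,0]]).as_matrix()
print("cam in tool",Rt.T@(-r.T@t-o["eef_pos"]),"axis",Rt.T@r[2])
ctrl.movel([.128,.535,.53],feed=.25)
ctrl.movep([.41,.33,.53],down(-.6))
s=vision.snapshot("wrist"); cv2.imwrite("pics/c_wrist.png",s["img"])
print(fproj(s,[.452,.382,.336]), status.get_obs()["time_s"])
E
```

```text
cam in tool [-0.00052109 -0.08492115 -0.07025547] axis [6.20864274e-04 3.24846450e-01 9.45766566e-01]
[[288.37540861 117.3422732 ]] 2.7667
```

View pics/c_wrist.png

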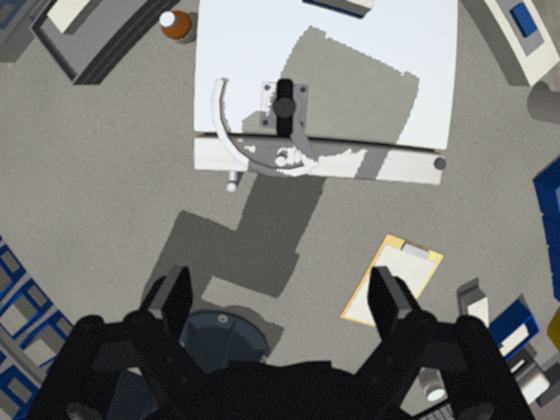

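Run:
```python
import cv2
a=cv2.imread("pics/c_wrist.png"); c=a[55:205,180:460]; cv2.imwrite("pics/d1.png",cv2.resize(c,None,fx=2.8,fy=2.8,interpolation=cv2.INTER_CUBIC))
c=a[65:200,205:325]; cv2.imwrite("pics/d2.png",cv2.resize(c,None,fx=4.4,fy=4.4,interpolation=cv2.INTER_CUBIC))
```

```text
(no output)
```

View pics/d1.png

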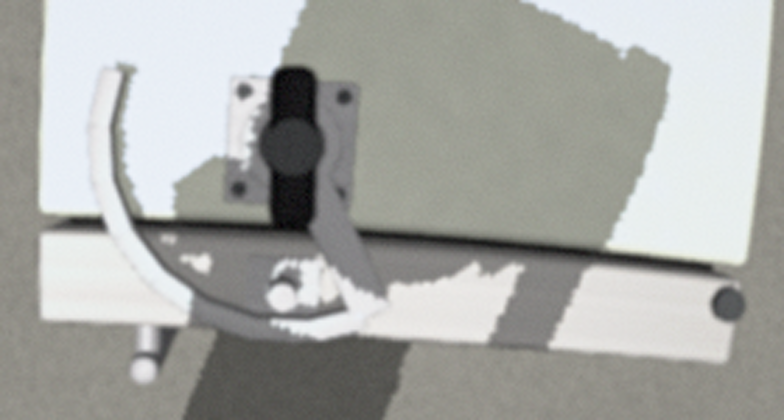

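View pics/d2.png

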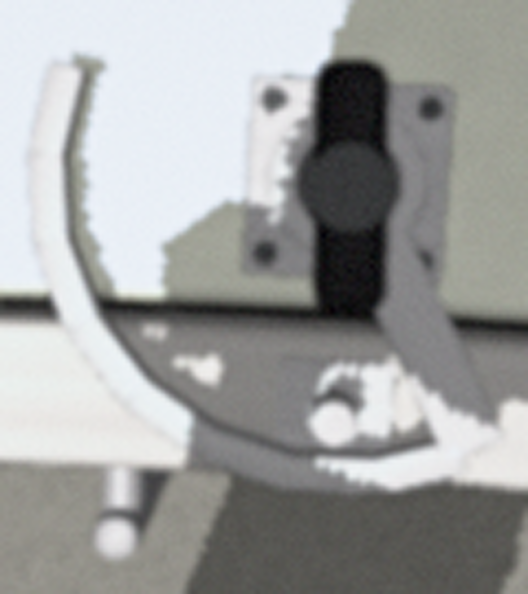

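Run:
```python
from h import *
from cell import ctrl,vision,status
s=vision.snapshot("wrist")
f2=lambda p:(np.atleast_2d(p)+.5)/4.4+[205,65]-.5
f1=lambda p:(np.atleast_2d(p)+.5)/2.8+[180,55]-.5
for z in(.336,.34):print("cap",z,fplane(s,f2((350,187)),z))
w=fplane(s,f2([(352,62),(350,312)]),.336);d=w[0]-w[1];print("wing",w.mean(0),np.linalg.norm(d),np.arctan2(d[1],d[0]))
w=fplane(s,f2([(352,90),(351,290)]),.336);d=w[0]-w[1];print("wing yaw2",np.arctan2(d[1],d[0]))
sc=fplane(s,f2([(274,98),(431,107),(264,252)]),.285);print("plate",(sc[1]+sc[2])/2, "yaw", [np.arctan2(*(sc[1]-sc[0])[[1,0]]),np.arctan2(*(sc[0]-sc[2])[[1,0]])])
print("keeper",fplane(s,f2((334,422)),.298))
h=fplane(s,f2((116,538)),.205); print("handle",h)
g=fplane(s,f1((728,304)),.285);print("hinge",g,np.linalg.norm((h-g)[0,:2]))
e=fplane(s,f1([(42,320),(728,361)]),.278); d=e[0]-e[1]; print("door front edge",e,np.linalg.norm(d),"yaw",np.arctan2(d[1],d[0])-np.pi/2)
e2=fplane(s,f1([(42,213),(745,264)]),.28); d=e2[0]-e2[1]; print("roof front edge",e2,np.linalg.norm(d),"yaw",np.arctan2(d[1],d[0])-np.pi/2)
```

```text
cap 0.336 [[0.45376435 0.39095743 0.336     ]]
cap 0.34 [[0.45378916 0.3910893  0.34      ]]
wing [0.45388663 0.39079954 0.336     ] 0.046309164210322704 0.9670544185964809
wing yaw2 0.970073712288566
plate [0.45389473 0.39108281 0.285     ] yaw [np.float64(-0.6525303111081141), np.float64(0.9038578464134432)]
keeper [[0.42244704 0.34992293 0.298     ]]
handle [[0.34127087 0.34216336 0.205     ]]
hinge [[0.56259182 0.2525746  0.285     ]] 0.23876580653752452
door front edge [[0.34232702 0.3901585  0.278     ]
 [0.55463701 0.22837355 0.278     ]] 0.2669267739188159 yaw 0.9196452598561811
roof front edge [[0.36714436 0.42160223 0.28      ]
 [0.57822106 0.26031559 0.28      ]] 0.2656440353044729 yaw 0.9183233605691585
```

Run:
```python
from h import *
from cell import ctrl,vision,status,hand
k=[.4539,.3910]; y=.968-np.pi/2
hand.gripper_to(.6)
ctrl.movel(k+[.50],feed=.2,orientation=down(y))
print(ctrl.movel(k+[.376],feed=.12,stop_force=8))
o=status.get_obs();print(o["time_s"],o["eef_pos"],o["force"])
hand.gripper_to(0)
o=status.get_obs();print(o["time_s"],o["eef_pos"],o["force"],o["torque"],o["finger_gap"],o["qpos"])
s=vision.snapshot("wrist"); cv2.imwrite("pics/e_wrist.png",s["img"])
```

```text
False
4.9917 [0.45404159 0.39108441 0.37685296] [ 0.23541326 -0.53799512  1.23606204]
5.4167 [0.45466296 0.39052899 0.37658448] [ 4.68066879 -3.87782452  2.97768808] [-0.48641305 -0.46488692 -0.01477579] 0.15384444834514852 [ 0.6324915   0.3810351   1.42631561 -0.00156705  1.33274557  1.23621124]
```

View pics/e_wrist.png

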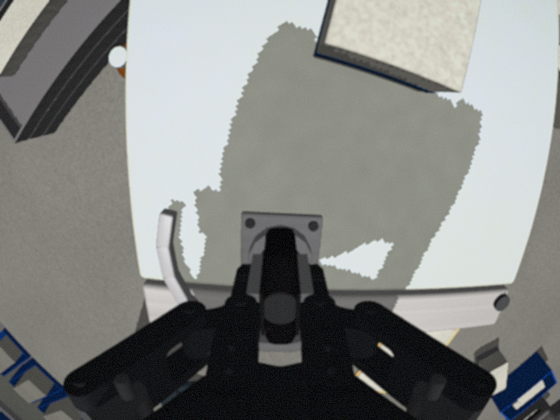

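Run:
```python
from h import *
from cell import ctrl,vision,status,hand
k=[.4547,.3905,.376]; y=.968-np.pi/2
for th in [.4,.8,1.2,1.6,1.75,1.9,2.0,2.1,2.2,2.3,2.38,2.44]:
    j=ctrl.ik(k,down(y+th-.05)); ctrl.set_joints(j)
    o=status.get_obs();print(th,round(o["time_s"],2),np.round(o["eef_pos"],4),np.round(o["force"],1),np.round(o["torque"],2),round(o["finger_gap"],3),o["qpos"][5].round(3))
    if np.linalg.norm(o["force"])>30: print("stop");break
s=vision.snapshot("wrist"); cv2.imwrite("pics/f_wrist.png",s["img"])
```

```text
0.4 5.9 [0.4549 0.3904 0.3766] [ 0.6 -2.4  5.6] [-0.32  0.14  0.02] 0.152 0.888
0.8 6.37 [0.455  0.3904 0.3766] [ 1.9 -2.9  6.1] [-0.42  0.04  0.04] 0.154 0.488
1.2 6.83 [0.4551 0.3904 0.3766] [ 2.4 -2.2  5. ] [-0.43 -0.13  0.08] 0.149 0.088
1.6 7.3 [0.4552 0.3905 0.3766] [ 4.3 -1.4  5.4] [-0.46 -0.45  0.06] 0.154 -0.309
1.75 7.57 [0.4552 0.3905 0.3766] [ 4.4 -1.7  4.6] [-0.33 -0.48  0.04] 0.151 -0.46
1.9 7.83 [0.4552 0.3904 0.3766] [ 3.9 -1.7  5.7] [-0.53 -0.49 -0.23] 0.153 -0.609
2.0 8.08 [0.4552 0.3905 0.3766] [ 4.1 -0.4  4.7] [-0.49 -0.45  0.04] 0.153 -0.709
2.1 8.33 [0.4552 0.3905 0.3766] [ 5.5 -0.5  5. ] [-0.43 -0.55  0.25] 0.158 -0.81
2.2 8.58 [0.4552 0.3906 0.3766] [ 5.7 -0.2  5.2] [-0.38 -0.48  0.45] 0.155 -0.91
2.3 8.83 [0.4552 0.3906 0.3765] [ 5.2 -0.4  5.4] [-0.29 -0.65  0.35] 0.153 -1.009
2.38 9.08 [0.4553 0.3906 0.3766] [4.9 0.5 5. ] [-0.16 -0.79  0.05] 0.152 -1.089
2.44 9.33 [0.4553 0.3907 0.3766] [5.4 0.1 4.8] [-0.21 -0.79  0.14] 0.153 -1.148
```

View pics/f_wrist.png

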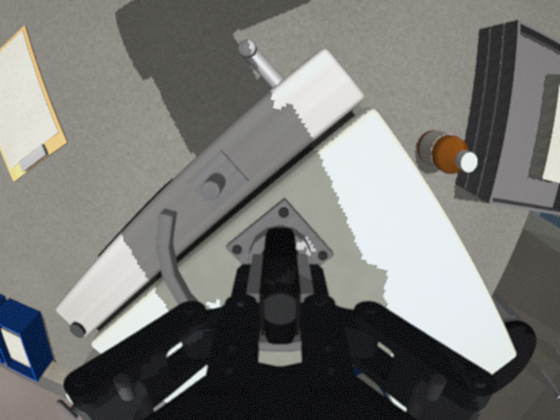

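Run:
```python
from h import *
from cell import ctrl,vision,status,hand
k=[.4549,.3905,.376]; y=.968-np.pi/2
for th in [2.5,2.56,2.62,2.68]:
    j=ctrl.ik(k,down(y+th-.05)); ctrl.set_joints(j)
    o=status.get_obs();print(th,round(o["time_s"],2),np.round(o["force"],1),np.round(o["torque"],2),round(o["finger_gap"],3),o["qpos"][5].round(3))
    if abs(o["torque"][2])>.8: print("stop");break
s=vision.snapshot("wrist"); cv2.imwrite("pics/g_wrist.png",s["img"])
```

```text
2.5 9.63 [3.  0.8 5.4] [-0.08 -0.62 -1.7 ] 0.156 -1.206
stop
```

View pics/g_wrist.png

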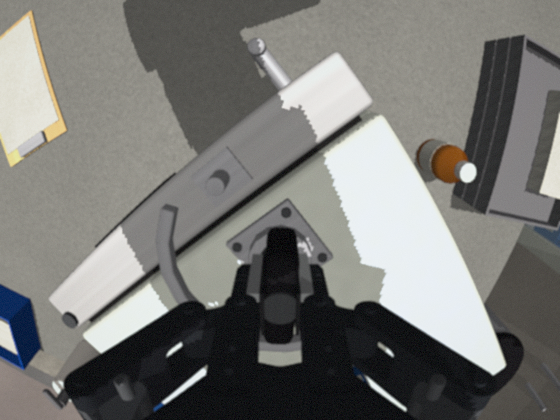

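```bash
cat >> h.py <<'E'
HINGE=np.array([.5635,.251]); HV=np.array([.341,.342])-HINGE; YAW0=.918
def tool(yaw,tilt):
    # tool z points tilt from down toward horizontal heading yaw; tool x horizontal
    hd=np.array([np.cos(yaw),np.sin(yaw),0]); z=np.sin(tilt)*hd-np.cos(tilt)*np.array([0,0,1.])
    x=np.array([-np.sin(yaw),np.cos(yaw),0]); return x,z
def hpose(th,tilt,lag=0,back=0,hz=.14,flip=1,dz=0):
    c,s=np.cos(th),np.sin(th); h=HINGE+np.array([c*HV[0]-s*HV[1],s*HV[0]+c*HV[1]])
    x,z=tool(YAW0+th+lag,tilt); x=x*flip; y=np.cross(z,x)
    q=R.from_matrix(np.c_[x,y,z]).as_quat()[[3,0,1,2]]
    return np.r_[h,hz+dz]-z*(.054+back), q
E
python3 - <<'E'
from h import *
from cell import ctrl,vision,status,hand
hand.gripper_to(.5)
o=status.get_obs();print(o["force"],o["torque"])
p=o["eef_pos"]; ctrl.movel([p[0],p[1],.53],feed=.2)
s=vision.snapshot("wrist"); cv2.imwrite("pics/h_wrist.png",s["img"])
for flip in(1,-1):
  for tilt in (.5,.7,.9,1.1,1.3,1.5):
    for hz in(.13,):
      r=[]
      for th in np.arange(0,1.66,.15):
        ok="."
        for lag in(0,):
            j=ctrl.ik(*hpose(th,tilt,lag,hz=hz,flip=flip)); 
            r.append("None" if j is None else " ".join(f"{v:.1f}" for v in j))
      b=ctrl.ik(*hpose(0,tilt,0,back=.1,hz=hz,flip=flip))
      print(flip,tilt,"approach",b is not None);print("\n".join(r))
print(status.get_obs()["time_s"])
E
```

```text
[-0.48798196  0.09719339  0.24236656] [ 0.00411457  0.00665204 -0.02210694]
1 0.5 approach True
0.6 0.3 2.2 0.8 0.2 -2.6
None
None
0.2 0.2 2.3 0.9 0.6 2.8
0.1 0.2 2.3 0.8 0.7 2.6
0.0 0.3 2.3 0.7 0.8 2.5
-0.1 0.3 2.2 0.6 0.9 2.4
-0.1 0.4 2.1 0.5 1.0 2.3
-0.2 0.4 2.0 0.4 1.1 2.2
-0.2 0.5 1.9 0.3 1.2 2.1
-0.2 0.5 1.8 0.3 1.3 2.0
-0.2 0.6 1.7 0.2 1.3 1.9
1 0.7 approach False
0.6 0.3 2.3 2.2 0.3 2.2
0.4 0.3 2.4 1.9 0.4 2.3
0.3 0.3 2.4 1.6 0.5 2.3
0.1 0.3 2.4 1.3 0.7 2.3
-0.0 0.3 2.3 1.1 0.8 2.3
-0.1 0.3 2.3 0.9 0.9 2.2
-0.2 0.4 2.2 0.7 1.0 2.2
-0.2 0.5 2.1 0.6 1.2 2.1
-0.2 0.5 2.0 0.5 1.3 2.1
-0.2 0.6 1.8 0.4 1.4 2.0
-0.2 0.6 1.7 0.3 1.4 1.9
-0.2 0.7 1.6 0.3 1.5 1.9
1 0.9 approach True
0.5 0.4 2.4 2.6 0.6 1.8
0.4 0.4 2.5 2.2 0.7 1.9
0.2 0.4 2.5 1.8 0.8 1.9
0.0 0.4 2.4 1.5 0.9 2.0
-0.1 0.4 2.4 1.2 1.0 2.0
-0.2 0.4 2.3 1.0 1.1 2.0
-0.2 0.5 2.2 0.8 1.2 2.0
-0.3 0.5 2.0 0.7 1.3 2.0
-0.3 0.6 1.9 0.6 1.4 2.0
-0.3 0.7 1.8 0.5 1.5 2.0
-0.2 0.7 1.6 0.4 1.6 1.9
-0.2 0.8 1.5 0.3 1.7 1.9
1 1.1 approach False
0.5 0.5 2.5 2.7 1.0 1.6
0.3 0.5 2.5 2.3 1.0 1.7
0.1 0.5 2.5 1.9 1.1 1.7
-0.1 0.5 2.5 1.6 1.1 
[... 2125 characters left out ...]
1.2
-0.2 0.9 1.4 0.3 1.9 -1.3
-1 1.3 approach False
0.5 0.7 2.5 2.7 1.4 -1.6
0.2 0.7 2.5 2.3 1.4 -1.6
0.0 0.7 2.5 2.0 1.3 -1.6
-0.2 0.7 2.4 1.6 1.3 -1.6
-0.3 0.7 2.3 1.3 1.3 -1.5
-0.3 0.7 2.2 1.1 1.4 -1.4
-0.3 0.7 2.1 0.9 1.5 -1.3
-0.3 0.8 2.0 0.8 1.6 -1.3
-0.3 0.8 1.8 0.7 1.7 -1.2
-0.3 0.9 1.7 0.6 1.8 -1.2
-0.3 0.9 1.5 0.5 1.9 -1.3
-0.2 1.0 1.3 0.4 2.1 -1.3
-1 1.5 approach False
0.5 0.9 2.5 2.7 1.7 -1.7
0.2 0.9 2.5 2.3 1.7 -1.8
-0.0 0.9 2.5 1.9 1.6 -1.8
-0.2 0.9 2.4 1.6 1.5 -1.7
-0.3 0.8 2.3 1.3 1.5 -1.6
-0.3 0.8 2.2 1.1 1.5 -1.5
-0.4 0.8 2.1 1.0 1.6 -1.4
-0.4 0.9 1.9 0.8 1.7 -1.3
-0.3 0.9 1.8 0.7 1.8 -1.3
-0.3 1.0 1.6 0.6 2.0 -1.3
-0.3 1.0 1.5 0.5 2.1 -1.3
-0.2 1.1 1.3 0.4 2.2 -1.3
11.0417
```

View pics/h_wrist.png

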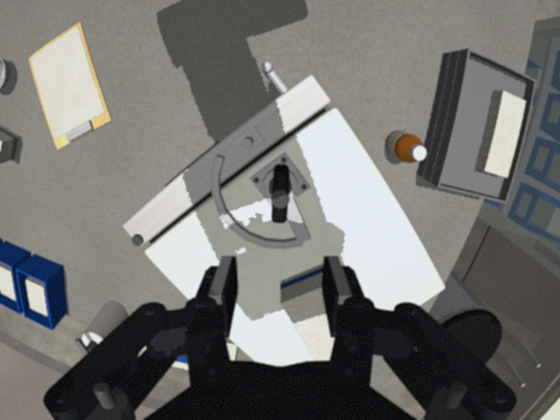

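Run:
```python
from h import *
from cell import ctrl,vision,status,hand
for tilt in(.8,.9,1.0):
  for back in (.06,.1):
    for dz in(0,.1,.2,.3):
      p,q=hpose(0,tilt,back=back,dz=dz,hz=.13,flip=-1); j=ctrl.ik(p,q)
      print(tilt,back,dz,np.round(p,3),None if j is None else np.round(j,2))
for p in([.30,.27,.53],[.27,.25,.5]):
  for y in (1.8,1,0,-.7): print(p,y,ctrl.ik(p,down(y)))
```

```text
0.8 0.06 0 [0.291 0.277 0.209] [ 0.5   0.15  2.45  2.19  0.36 -0.95]
0.8 0.06 0.1 [0.291 0.277 0.309] [ 0.5  -0.12  2.35  1.08  0.33  0.21]
0.8 0.06 0.2 [0.291 0.277 0.409] [ 0.5  -0.29  2.19  0.58  0.56  0.77]
0.8 0.06 0.3 [0.291 0.277 0.509] [ 0.5  -0.36  2.    0.42  0.79  0.97]
0.8 0.1 0 [0.274 0.254 0.237] [ 0.45  0.01  2.49  1.86  0.34 -0.64]
0.8 0.1 0.1 [0.274 0.254 0.337] [ 0.45 -0.25  2.36  0.87  0.43  0.41]
0.8 0.1 0.2 [0.274 0.254 0.437] [ 0.45 -0.38  2.18  0.54  0.67  0.8 ]
0.8 0.1 0.3 [0.274 0.254 0.537] [ 0.45 -0.43  1.98  0.42  0.9   0.96]
0.9 0.06 0 [0.287 0.271 0.201] [ 0.47  0.2   2.51  2.42  0.54 -1.22]
0.9 0.06 0.1 [0.287 0.271 0.301] [ 0.47 -0.12  2.42  1.59  0.35 -0.31]
0.9 0.06 0.2 [0.287 0.271 0.401] [ 0.47 -0.31  2.26  0.83  0.48  0.51]
0.9 0.06 0.3 [0.287 0.271 0.501] [ 0.47 -0.4   2.08  0.56  0.69  0.83]
0.9 0.1 0 [0.268 0.246 0.226] [ 0.41  0.06  2.56  2.21  0.5  -1.03]
0.9 0.1 0.1 [0.268 0.246 0.326] [ 0.41 -0.26  2.44  1.28  0.41 -0.02]
0.9 0.1 0.2 [0.268 0.246 0.426] [ 0.41 -0.42  2.27  0.75  0.6   0.58]
0.9 0.1 0.3 [0.268 0.246 0.526] [ 0.41 -0.48  2.06
[... 841 characters left out ...]
 6.17348100e-01 -7.84836636e-02  1.60709337e+00 -4.44089210e-16
  1.61298295e+00  6.17348100e-01]
[0.3, 0.27, 0.53] -0.7 [ 6.17348100e-01 -7.84836636e-02  1.60709337e+00 -4.44089210e-16
  1.61298295e+00  1.31734810e+00]
[0.27, 0.25, 0.5] 1.8 [ 6.20246898e-01 -1.48303580e-01  1.73659101e+00 -4.44089210e-16
  1.55330522e+00 -1.17975310e+00]
[0.27, 0.25, 0.5] 1 [ 6.20246898e-01 -1.48303580e-01  1.73659101e+00 -4.44089210e-16
  1.55330522e+00 -3.79753102e-01]
[0.27, 0.25, 0.5] 0 [ 6.20246898e-01 -1.48303580e-01  1.73659101e+00 -4.44089210e-16
  1.55330522e+00  6.20246898e-01]
[0.27, 0.25, 0.5] -0.7 [ 6.20246898e-01 -1.48303580e-01  1.73659101e+00 -4.44089210e-16
  1.55330522e+00  1.32024690e+00]
```

Run:
```python
from h import *
from cell import ctrl,vision,status,hand
y=.968-np.pi/2+2.45
ctrl.movel([.30,.27,.53],feed=.25)
p,q=hpose(0,.9,back=.1,dz=.3,hz=.13,flip=-1); ctrl.movep(p,q)
hand.gripper_to(.8)
p,q=hpose(0,.9,back=.1,dz=.1,hz=.13,flip=-1); ctrl.movel(p,feed=.15,stop_force=10)
p,q=hpose(0,.9,back=.1,dz=0,hz=.13,flip=-1); print(ctrl.movel(p,feed=.1,stop_force=10))
o=status.get_obs();print(o["time_s"],o["eef_pos"],p,o["force"],o["qpos"])
for n in("wrist","scene"):
  s=vision.snapshot(n); cv2.imwrite(f"pics/i_{n}.png",s["img"])
  if n=="wrist":
    h=[.341,.342]; print(fproj(s,[h+[.2],h+[.13],h+[.06]]))
```

```text
False
16.8083 [0.26790195 0.24626735 0.22613946] [0.26772669 0.24617107 0.22572794] [0.33858829 0.37757757 0.52455564] [ 0.40662236  0.05865029  2.55986933  2.20483571  0.49599259 -1.03203613]
[[280.93460581 148.82188878]
 [280.59921992 213.27485026]
 [280.38188597 252.32207911]]
```

View pics/i_wrist.png

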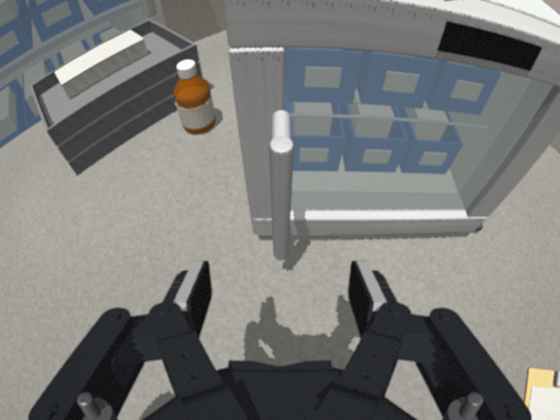

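View pics/i_scene.png

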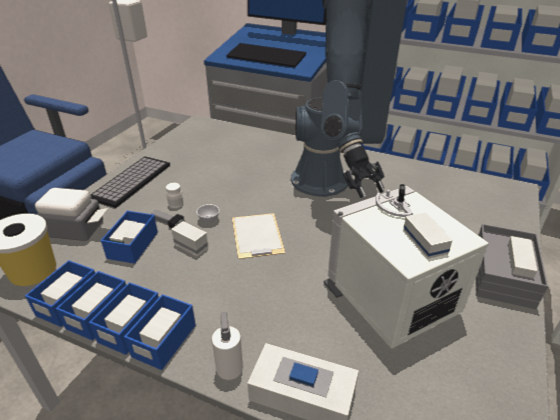

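Run:
```python
from h import *
from cell import ctrl,vision,status,hand
p,q=hpose(0,.9,hz=.13,flip=-1); print(ctrl.movel(p,feed=.1,orientation=q,stop_force=8))
hand.gripper_to(0)
o=status.get_obs();print(o["time_s"],o["eef_pos"],p,o["force"],o["torque"],o["finger_gap"],o["qpos"])
s=vision.snapshot("wrist"); cv2.imwrite("pics/j_wrist.png",s["img"])
```

```text
False
18.6083 [0.31577045 0.30787722 0.16378726] [0.31530676 0.30839765 0.16356694] [  2.23037447 -11.10422742   5.907385  ] [-0.76035519 -0.47328976 -1.03009168] 0.1394184949181566 [ 0.53990925  0.38603418  2.42058584  2.60584407  0.59790477 -1.35461054]
```

View pics/j_wrist.png

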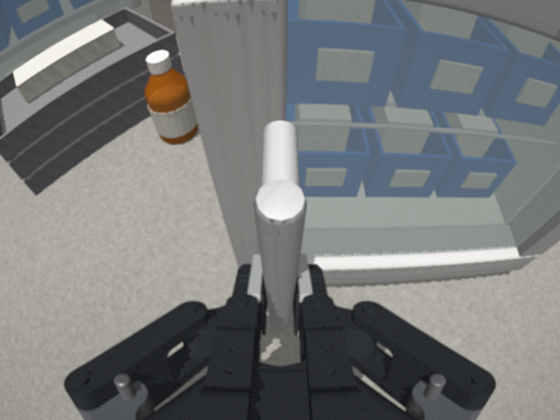

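```bash
cat > arc.py <<'E'
import sys
from h import *
from cell import ctrl,vision,status,hand
a0,a1,n=float(sys.argv[1]),float(sys.argv[2]),int(sys.argv[3]); off=np.zeros(3)
for th in np.linspace(a0,a1,n):
    p,q=hpose(th,.9,hz=.13,flip=-1)
    ctrl.movel(p,feed=.07,orientation=q)
    o=status.get_obs(); c,s=np.cos(th),np.sin(th)
    v=np.array([c*HV[0]-s*HV[1],s*HV[0]+c*HV[1]]); er=v/np.linalg.norm(v); et=np.array([-er[1],er[0]])
    g=o["eef_pos"]+R.from_quat(o["ee_rot"][[1,2,3,0]]).as_matrix()[:,2]*.054; d=g[:2]-HINGE
    f=o["force"]; print(round(th,3),round(o["time_s"],2),"act",round(np.arctan2(d[1],d[0])%6.283-np.arctan2(HV[1],HV[0]),3),"rad",round(np.linalg.norm(d),4),"Fr %.1f Ft %.1f Fz %.1f"%(f[:2]@er,f[:2]@et,f[2]),"Tz",o["torque"][2].round(2),round(o["finger_gap"],3))
    if np.linalg.norm(f)>45: print("STOP");break
E
python3 arc.py .08 .4 5
python3 - <<'E'
from cell import vision; import cv2
for n in("wrist","top"): cv2.imwrite(f"pics/k_{n}.png",vision.snapshot(n)["img"])
E
```

```text
0.08 19.1 act 0.08 rad 0.2397 Fr -4.7 Ft -0.3 Fz 0.1 Tz -0.63 0.146
0.16 19.54 act 0.159 rad 0.2397 Fr -6.9 Ft -0.8 Fz 0.4 Tz -0.88 0.143
0.24 19.98 act 0.239 rad 0.2397 Fr -6.7 Ft -0.3 Fz 0.3 Tz -0.88 0.142
0.32 20.43 act 0.318 rad 0.2398 Fr -7.0 Ft -1.2 Fz 1.4 Tz -0.84 0.142
0.4 20.87 act 0.398 rad 0.2398 Fr -6.7 Ft -0.9 Fz 4.0 Tz -0.81 0.141
```

View pics/k_wrist.png

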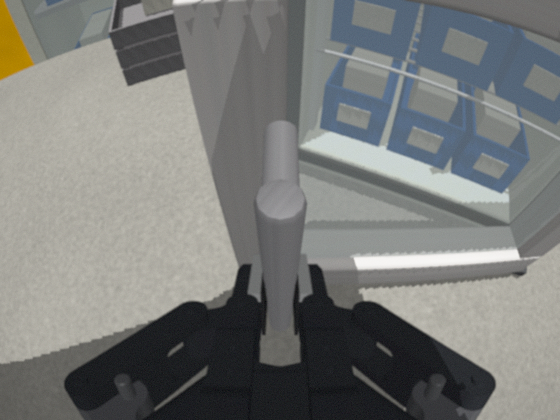

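View pics/k_top.png

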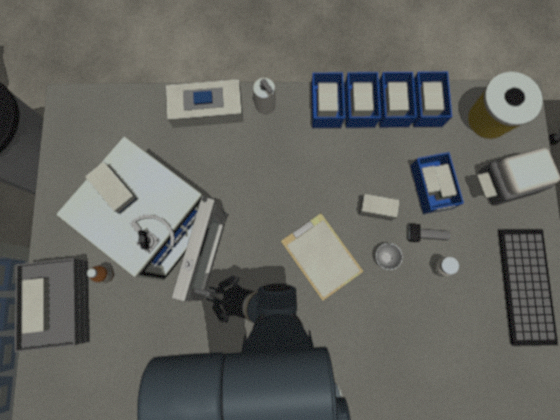

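Door is opening cleanly with forces low. Continue to the catch.

```bash
python3 arc.py .48 1.04 8; python3 arc.py 1.1 1.4 7
```

```text
0.48 21.41 act 0.477 rad 0.2399 Fr -6.9 Ft -0.5 Fz 4.3 Tz -0.82 0.142
0.56 21.85 act 0.557 rad 0.24 Fr -5.7 Ft -0.7 Fz 4.9 Tz -0.72 0.142
0.64 22.29 act 0.636 rad 0.24 Fr -5.5 Ft -0.6 Fz 5.3 Tz -0.64 0.142
0.72 22.73 act 0.715 rad 0.2402 Fr -4.3 Ft -0.5 Fz 6.0 Tz -0.54 0.144
0.8 23.18 act 0.793 rad 0.2403 Fr -1.3 Ft -0.6 Fz 6.5 Tz -0.36 0.144
0.88 23.62 act 0.872 rad 0.2404 Fr -0.5 Ft -0.9 Fz 8.2 Tz -0.15 0.141
0.96 24.06 act 0.951 rad 0.2405 Fr 3.1 Ft -1.6 Fz 7.8 Tz 0.14 0.143
1.04 24.5 act 1.029 rad 0.2406 Fr 5.5 Ft -1.4 Fz 9.7 Tz 0.43 0.143
1.1 24.87 act 1.088 rad 0.2406 Fr 7.7 Ft -3.1 Fz 10.1 Tz 0.77 0.144
1.15 25.2 act 1.138 rad 0.2407 Fr 10.4 Ft -3.2 Fz 10.3 Tz 0.97 0.141
1.2 25.53 act 1.188 rad 0.2408 Fr 13.3 Ft -2.3 Fz 11.7 Tz 1.35 0.145
1.25 25.87 act 1.239 rad 0.2409 Fr 15.3 Ft -1.2 Fz 12.6 Tz 1.56 0.14
1.3 26.2 act 1.289 rad 0.241 Fr 18.1 Ft -0.7 Fz 12.5 Tz 1.85 0.144
1.35 26.53 act 1.34 rad 0.2411 Fr 19.6 Ft -0.7 Fz 12.8 Tz 2.04 0.142
1.4 26.87 act 1.391 rad 0.2411 Fr 21.2 Ft 0.0 Fz 13.1 Tz 2.26 0.146
```

```bash
sed -i 's/    ctrl.movel(p,feed/    u=p*0; c,s=np.cos(th),np.sin(th); u[:2]=np.array([c*HV[0]-s*HV[1],s*HV[0]+c*HV[1]])\/.24; p=p+u*.0015*(th>1.41)+np.array([0,0,.0015*(th>1.41)])\n    ctrl.movel(p,feed/' arc.py; python3 arc.py 1.44 1.6 5
python3 - <<'E'
from cell import vision; import cv2
for n in("wrist","top"): cv2.imwrite(f"pics/l_{n}.png",vision.snapshot(n)["img"])
E
```

```text
1.44 27.16 act 1.435 rad 0.2414 Fr 6.9 Ft 0.4 Fz -6.4 Tz 0.62 0.142
1.48 27.46 act 1.476 rad 0.2414 Fr 7.7 Ft 0.6 Fz -5.9 Tz 0.71 0.147
1.52 27.76 act 1.516 rad 0.2415 Fr 8.0 Ft 0.7 Fz -5.1 Tz 0.91 0.142
1.56 28.06 act 1.555 rad 0.2415 Fr 10.0 Ft -1.2 Fz -5.0 Tz 1.04 0.143
1.6 28.36 act 1.595 rad 0.2416 Fr 11.1 Ft -1.3 Fz -3.9 Tz 1.1 0.139
```

View pics/l_top.png

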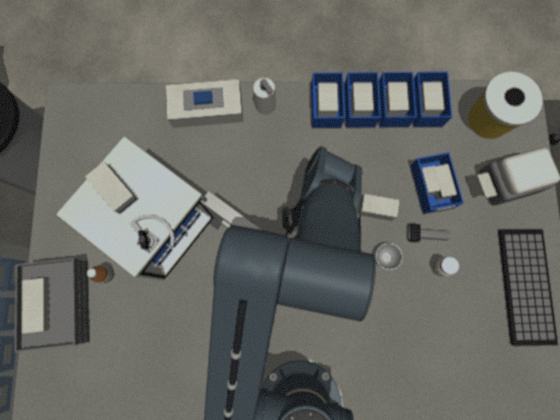

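View pics/l_wrist.png

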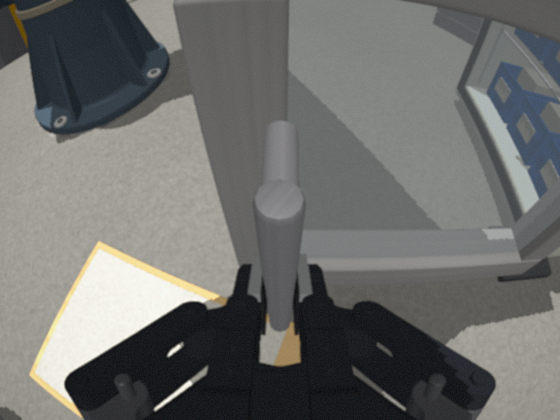

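```bash
python3 arc.py 1.57 1.54 2
python3 - <<'E'
from h import *
from cell import ctrl,vision,status,hand
hand.gripper_to(.6); ctrl.dwell(.3)
o=status.get_obs();print(o["time_s"],o["force"],o["finger_gap"])
s=vision.snapshot("wrist"); cv2.imwrite("pics/m0_wrist.png",s["img"])
z=R.from_quat(o["ee_rot"][[1,2,3,0]]).as_matrix()[:,2]
print(z, ctrl.movel(o["eef_pos"]-z*.10,feed=.1,stop_force=10))
o=status.get_obs(); p=o["eef_pos"].copy(); print(p)
s=vision.snapshot("wrist"); cv2.imwrite("pics/m_wrist.png",s["img"])
E
```

```text
1.57 28.72 act 1.563 rad 0.2416 Fr 9.1 Ft -1.9 Fz -6.7 Tz 0.96 0.146
1.54 28.98 act 1.533 rad 0.2415 Fr 8.0 Ft -0.5 Fz -6.5 Tz 0.9 0.14
29.7333 [0.04272501 0.17305448 0.14539463] 0.5978058499715546
[-0.6072152   0.49479328 -0.62166656] False
[ 0.55831897 -0.04591332  0.22692039]
```

View pics/m_wrist.png

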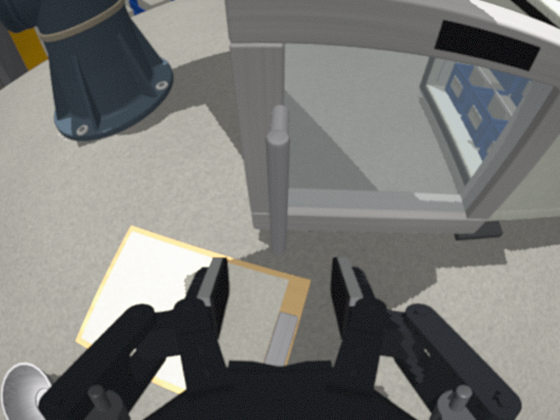

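Run:
```python
from h import *
from cell import ctrl,vision,status,hand
p=status.get_obs()["eef_pos"]
ctrl.movel([p[0],p[1],.42],feed=.15,stop_force=10)
ctrl.dwell(1.5)
o=status.get_obs();print(o["time_s"],o["eef_pos"],o["force"])
for n in("wrist","top","scene"): cv2.imwrite(f"pics/n_{n}.png",vision.snapshot(n)["img"])
```

```text
33.9167 [ 0.55830964 -0.04590039  0.41998483] [0.21044525 0.40241238 0.44302063]
```

View pics/n_wrist.png

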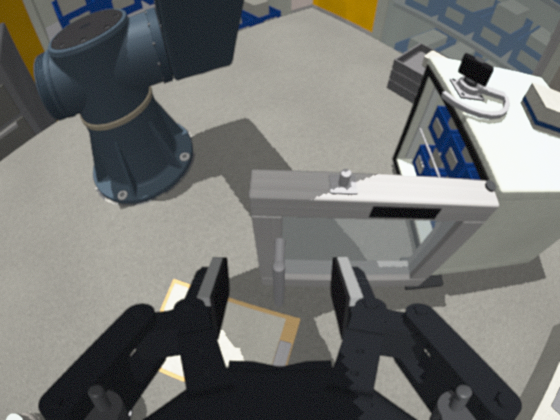

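View pics/n_top.png

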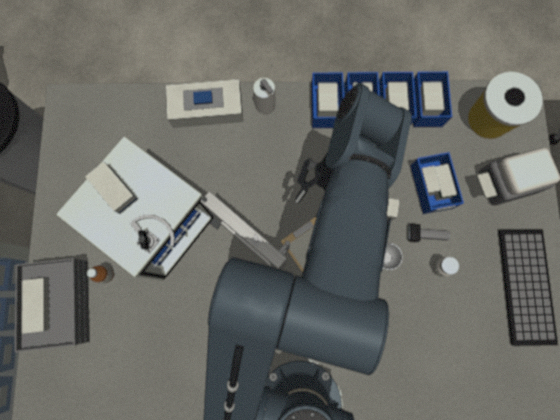

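View pics/n_scene.png

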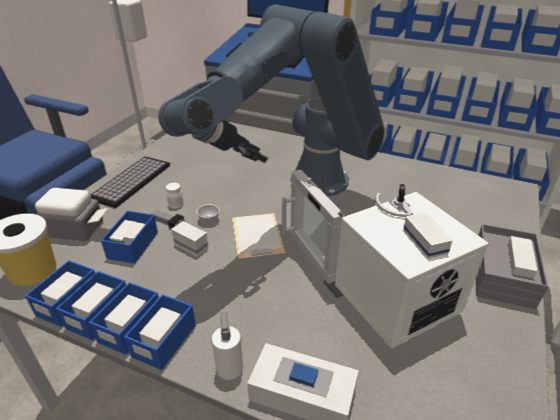

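Run:
```python
from cell import job,status
print(status.get_obs()["time_s"]); print(job.close_job())
```

```text
34.0667
the job is handed in; nothing more can be done
None
```

The fridge is open for restocking, and I handed the job in at 34 s of the 61 s allowed.

- **Latch:** I turned the knob anticlockwise. The resistance peaked at about 0.45 N m, then fell away as it clicked over the detent. The knob reached its end stop, where the torque rose to 1.7 N m at a commanded 2.5 rad. A picture from above afterwards showed the hooked plate clear of the keeper pin.
- **Door:** I drew it open by the handle at about 0.3 rad/s. The pull peaked at about 3 N around 1.1–1.15 rad and was gone by 1.4 rad. I went on to 1.6 rad, came back to about 1.54 rad, let go and backed the arm away.

**Last checks:** The pictures taken about 4 s after letting go showed the door standing wide open with the gripper clear of it. By eye, the bystanders look unmoved in the last pictures. In the top view the arm partly hid the clipboard, carton and gallipot, but the scene view shows them in place.

**What disagreed:** The pop was smaller than the 4 N you described, and sideways load on the gripper blurred the reading. I therefore went past the latest possible catch point (1.5 rad) instead of relying on feel alone. That sideways force reached about 21 N near 1.4 rad because my arc was 1–2 mm off. Shifting the path cut it to 7–11 N. I did not measure the door's final angle from a picture.

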